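# Hold the funnel over the ramekin

### The job

Pick the steel funnel out of the tray by its handle, lift it over the skewer rack, and hold it upright and centred above the empty white ramekin, with the end of its spout about 2 cm above the ramekin's rim and not touching it, ready for spice rub to be poured in. Finish while still gripping it there, motionless: do not set it down or let go. Leave the ramekin, the skewers and everything else where they are.

Things in the scene. Friction and masses are not known exactly. Their poses are not given: they have to be found in the camera images.
- funnel: Wide-mouth steel funnel, about 0.12 kg, upright on its spout in the tray. Origin: centre of the spout's lower end; z up its axis. Spout 44 mm across, 30 mm tall, flaring to an 80 mm mouth; height 78 mm. A straight bar handle along -x, from 37 to 105 mm off the axis, 14 mm wide (y), 12 mm tall, mid-height at z = 70 mm. Pinch it across its width from above, about 72 mm off the axis.
- ramekin: Empty white ceramic ramekin with straight fluted sides, loose on the shelf, 90 mm across, 45 mm tall, wall 5 mm, 0.22 kg. Origin: centre of its underside. It may stand in either of two places left of the skewer rack; the round bowl stands in the other.
- ramekin_rim (a point): Centre of the ramekin's mouth, level with its rim, 45 mm above the shelf; z up.
- tray: Fixed open wooden tray right of the skewer rack, 320 x 270 mm (its x, y), 45 mm tall, walls and floor 5 mm. Origin: centre of its underside. Holds the funnel, measuring cup, shaker and cutter.
- cup: Straight-sided steel measuring cup in the tray, closed bottom, 60 mm across, 42 mm tall, with a flat bar handle along its -x out to 95 mm from the axis. Origin: centre of its underside. To be left alone.
- shaker: Round glass shaker with a steel cap standing in the tray, 42 mm across, 70 mm tall. Origin: centre of its underside. To be left alone.
- cutter: Plain steel pastry ring standing in the tray, 56 mm across, 25 mm tall. Origin: centre of its underside. To be left alone.
- rack: Fixed aluminium skewer rack standing across the way between tray and ramekin: two slotted end plates 220 mm apart along its x, each 90 mm wide (y), top 100 mm above the shelf. Origin: centre of its underside. The three skewers lie in the slots below its top.
- bowl: Round green hard-silicone pinch bowl, loose, 96 mm across, 36 mm tall. Origin: centre of its underside. To be left alone.
- spatula: Aluminium spatula lying on the shelf at the left, 300 mm long along its x. To be left alone.
- skewer0: Flat steel skewer, about 315 mm long, 7 mm wide, 3 mm thick, lying along the rack's x in the slot -29 mm along the rack's y, underside 78 mm above the shelf. Loose; to be left alone.
- skewer1: Flat steel skewer, about 315 mm long, 7 mm wide, 3 mm thick, lying along the rack's x in the slot 0 mm along the rack's y, underside 78 mm above the shelf. Loose; to be left alone.
- skewer2: Flat steel skewer, about 315 mm long, 7 mm wide, 3 mm thick, lying along the rack's x in the slot 29 mm along the rack's y, underside 78 mm above the shelf. Loose; to be left alone.
Things that resemble listed ones, but are neither listed nor needed, are in the scene too. What is shaped like the funnel but turquoise is not meant.

How it is judged:
By the outcome, as a careful person would: the job done as asked, in the order asked, and still so for the second after the job is handed in, while the arm keeps its last pose, push and grip.
It also fails if it takes over 32 s, if anything falls off the work surface, if the arm or the gripper's body presses on something with over 40 N, if the wrist force passes 120 N, or if a joint passes its speed limit or range.

### The arm

A 6-joint arm with a two-finger parallel gripper is mounted at the origin on the work surface. World frame = base frame: x ahead of the robot, y to its left, z up, the work surface at z = 0. Lengths are in m, angles in rad, forces in N, time in s.
With the tool pointing down it reaches from about 0.425 to 0.95 m from the base axis. Payload 14.7 kg.
Tool frame: the origin (TCP) lies at the very end of the fingers, on their centre line; the grasp point (between the pads) lies 19 mm behind it; z points along the fingers, y is the line along which they close (so a half turn about z gives the same grasp; the last joint's range is limited). The gripper opens to 85 mm and grips with 20 to 120 N. Pads are 22 mm wide; open, the fingers measure 114 mm over their backs; the gripper's body (76 mm by 85 mm) begins 54 mm behind the grasp point. The pads swing forward as they close: fully open they stand 13 mm farther back than shut.
Start: joints at [-0.047, 0.48, 1.596, -0, 1.065, -0.047], TCP at [0.65, 0, 0.231] pointing down, gripper open.
Joint ranges: [-2.75, 2.75], [-0.82, 2.05], [0.23, 2.67], [-1.56, 4.7], [0.09, 2.69], [-2.92, 2.92]. Speed limits (rad/s): [1.89, 1.89, 2.39, 3.01, 3.01, 3.01].

### API

Orientations are given as [roll, pitch, yaw] about the fixed x, y, z axes, in that order (R = Rz(yaw) Ry(pitch) Rx(roll)).
In Python, from station import bot gives the robot as it stands. The module is installed in compiled form; this text tells all that it offers.
- The arm moves only by the tool send_rows, never from a script. Its argument "motion" is a list of rows, each a list of 2 entries, a list of its own where there are three numbers: the shift along the world's x, y, z in m, then the turn about the world's z in units of 5 degrees (1.0 is 5 degrees). In form: [[[x, y, z], roll], ...]. A call has 1 to 20 rows; each row is the pose to reach, as a shift and turn from the pose commanded when the call began; what a row does not reach only later rows make up. A row lasts 1/8 s, in which the tool goes at most 62.5 mm and 10.7 degrees, less where a joint would pass 70% of its speed; a pose out of reach is approached as far as the arm can. A call with a gripper value outside its range is refused whole. "jaw" is the opening, from 0 (shut) to 1 (fully open), set as the call begins (left out, the last holds). The fingers move at their own pace and stop on an object; "grip_force" is the grip in N (left out, the last holds). Time passes only in rows, so rows that repeat a pose let the fingers close. It gives the time, the measured TCP pose, the force, the opening and the grip force at its end, in the units of the state.
- bot.observe(): the state, without advancing time (a new reading comes with each control period).
- bot.snapshot(name): name is "scene" or "side" or "wrist"; returns (picture, depth): 480x640x3 uint8, red, green, blue; 480x640 float32, m along the optical axis (not along the pixel's ray), 0 where there is no reading.
- bot.calibration(name): a dict with "K" (3x3 intrinsics, pixels), "xyz" and "rotation" of the camera in the world; the wrist camera has in their place "mount" (4x4, takes a point from camera to tool coordinates, whose origin is the TCP and whose axes are the flange's). Camera axes: x right, y down, z forward; pixel columns grow to the right and rows downward; lengths in m; the calibration is good to about 2 mm. A picture is of the moment at which its call begins: read the wrist's pose just before it. calibration takes no time and is no camera call.
- bot.sign_off(): hands the job in; it is judged then, once.
The state is a dict: "time_s": time; "joint_pos": joint angles; "qd": joint speeds; "joint_torque": joint torques, N m; "ee_pos": TCP position; "orientation": TCP orientation; "force": force on the tool from outside, world axes, zero at the start; "wrist_torque": the same for the moment, N m; "gripper_width": finger opening in m; "grip_force": force on a finger pad.
Only numpy, scipy, OpenCV 4.12 (cv2) and the standard library are available. Lean on these libraries where they do the work, as an engineer would, in place of code of your own. Each camera call takes 0.05 s, during which the arm holds its last target. There are 200 camera calls.

## Working session

There is one attempt and no reset: what is moved stays moved. The work goes in short steps, Python scripts to look and compute and a tool call to move; the robot and the scene stay as the last step left them, time stands still between calls to the robot, and variables do not carry over. Pictures are saved under pics/ and viewed, at most 10 in all, crops included, and the job is handed in when it is done.

Besides the shell and the picture viewer there is one more tool, called after "Call:" as a command line: name --argument value ..., lists and objects as JSON in quotes. send_rows: Moves the arm, as the interface text tells. Its arguments: {"type":"object","properties":{"motion":{"type":"array"},"jaw":{"type":"number"},"grip_force":{"type":"number"}},"required":["motion"]}

```bash
mkdir -p pics
cat > h.py <<'E'
import numpy as np, cv2
from station import bot
from scipy.spatial.transform import Rotation as R
def cam(n):
    c=bot.calibration(n); K=np.array(c["K"])
    if "mount" in c:
        s=bot.observe(); T=np.eye(4); T[:3,:3]=R.from_euler('xyz',s["orientation"]).as_matrix(); T[:3,3]=s["ee_pos"]
        M=T@np.array(c["mount"]); return K,M[:3,:3],M[:3,3]
    r=np.array(c["rotation"]); r=r if r.shape==(3,3) else R.from_euler('xyz',r).as_matrix()
    return K,r,np.array(c["xyz"])
def shot(n,f):
    C=cam(n); p,d=bot.snapshot(n); cv2.imwrite(f"pics/{f}.png",cv2.cvtColor(p,cv2.COLOR_RGB2BGR)); np.savez(f"pics/{f}.npz",p=p,d=d,K=C[0],R=C[1],t=C[2]); return p,d,C
def cloud(f):
    z=np.load(f"pics/{f}.npz"); d=z["d"]; v,u=np.mgrid[:480,:640]; K=z["K"]
    c=np.stack([(u-K[0,2])/K[0,0]*d,(v-K[1,2])/K[1,1]*d,d],-1)
    return z["p"],d,c@z["R"].T+z["t"]
def ray(f,u,v,h):
    z=np.load(f"pics/{f}.npz"); r=z["R"]@np.linalg.inv(z["K"])@[u,v,1]; return z["t"]+r*(h-z["t"][2])/r[2]
E
python3 - <<'E'
from h import *
s=bot.observe(); print({k:np.round(v,3) for k,v in s.items()})
for n in ["scene","side","wrist"]:
    p,d,C=shot(n,n+"0"); print(n,C[2].round(3),C[1].round(2).tolist(),C[0][0,0])
E
```

```text
{'time_s': np.float64(0.0), 'joint_pos': array([-0.047,  0.481,  1.597,  0.   ,  1.065, -0.047]), 'qd': array([-0.001, -0.001, -0.   ,  0.002, -0.   , -0.   ]), 'joint_torque': array([ 2.0000e-03, -9.5065e+01, -4.3018e+01, -1.0000e-03,  1.2000e-02,
        0.0000e+00]), 'ee_pos': array([0.65 , 0.   , 0.231]), 'orientation': array([-3.14 , -0.   ,  1.571]), 'force': array([-0.442,  0.561,  0.014]), 'wrist_torque': array([-0.049, -0.03 , -0.023]), 'grip_force': np.float64(0.0), 'gripper_width': np.float64(0.085)}
scene [ 1.664 -0.042  1.208] [[0.02, 0.71, -0.7], [1.0, -0.03, 0.0], [-0.02, -0.7, -0.71]] 487.7624231899804
side [0.501 0.846 1.107] [[-1.0, -0.06, 0.04], [-0.07, 0.75, -0.66], [0.01, -0.66, -0.75]] 472.0046379469273
wrist [0.649 0.068 0.374] [[1.0, 0.0, -0.0], [0.0, -0.96, -0.27], [-0.0, 0.27, -0.96]] 340.4185863143621
```

View pics/scene0.png

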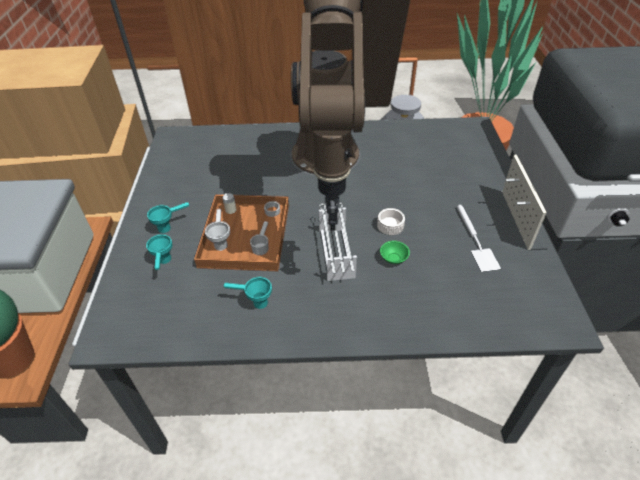

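View pics/side0.png

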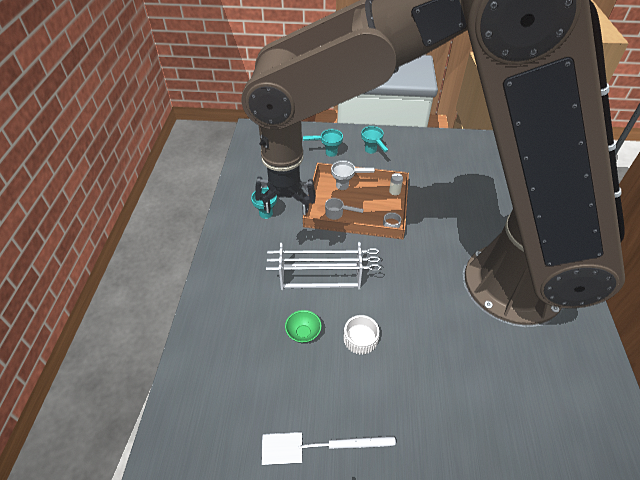

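The scene view shows the steel funnel at (217,233) with its handle running up to (219,212), the cup at (259,243), the ramekin at (391,221) and the bowl at (395,253). In the side view the funnel is at (343,172) with its handle out to (374,169), and the ramekin at (361,333).

Run:
```python
from h import *
rois={"scene0":dict(fun=(200,205,235,255),ram=(372,205,408,238),rack=(315,200,358,282),shk=(220,192,238,216),cup=(247,220,272,258)),
"side0":dict(fun=(325,155,378,195),ram=(340,312,382,356),rack=(262,238,385,292),shk=(385,170,406,198),cup=(322,195,366,222))}
for f,D in rois.items():
    p,d,c=cloud(f)
    for k,(a,b,e,g) in D.items():
        q=c[b:g,a:e].reshape(-1,3); dd=d[b:g,a:e].ravel()>0; q=q[dd]
        z=q[:,2]; lo,hi={"fun":(.066,.1),"ram":(.038,.052),"rack":(.07,.11),"shk":(.06,.09),"cup":(.038,.056)}[k]
        m=q[(z>lo)&(z<hi)]
        print(f,k,len(m),"zmax",z.max().round(3),"min",m.min(0).round(3),"max",m.max(0).round(3),"mean",m.mean(0).round(3), "mid",((m.min(0)+m.max(0))/2).round(3))
        if k in("fun","cup"):
            # radial: handle
            o=m[np.argsort(m[:,0])]; print("   low-x pts",o[:6].round(3).tolist())
```

```text
scene0 fun 292 zmax 0.094 min [ 0.406 -0.41   0.066] max [ 0.557 -0.331  0.094] mean [ 0.498 -0.373  0.078] mid [ 0.482 -0.371  0.08 ]
   low-x pts [[0.406, -0.377, 0.08], [0.41, -0.376, 0.08], [0.41, -0.383, 0.08], [0.414, -0.373, 0.078], [0.415, -0.385, 0.084], [0.417, -0.385, 0.082]]
scene0 ram 166 zmax 0.055 min [0.391 0.169 0.038] max [0.488 0.258 0.052] mean [0.439 0.214 0.045] mid [0.439 0.213 0.045]
scene0 rack 657 zmax 0.354 min [ 0.396 -0.032  0.07 ] max [0.711 0.073 0.109] mean [0.588 0.022 0.085] mid [0.554 0.021 0.09 ]
scene0 shk 93 zmax 0.081 min [ 0.318 -0.376  0.061] max [ 0.425 -0.337  0.081] mean [ 0.343 -0.356  0.072] mid [ 0.372 -0.356  0.071]
scene0 cup 171 zmax 0.053 min [ 0.443 -0.265  0.038] max [ 0.569 -0.207  0.053] mean [ 0.514 -0.232  0.046] mid [ 0.506 -0.236  0.046]
   low-x pts [[0.443, -0.219, 0.047], [0.444, -0.222, 0.048], [0.445, -0.215, 0.049], [0.447, -0.219, 0.046], [0.448, -0.211, 0.052], [0.45, -0.219, 0.044]]
side0 fun 310 zmax 0.089 min [ 0.408 -0.411  0.066] max [ 0.552 -0.324  0.089] mean [ 0.49  -0.371  0.076] mid [ 0.48  -0.367  0.078]
   low-x pts [[0.408, -0.376, 0.072], [0.408, -0.384, 0.074], [0.408, -0.375, 0.077], [0.411, -0.374, 0.074], [0.412, -0.368, 0.075], [0.412, -0.376, 0.076]]
side0 ram 238 zmax 0.05 min [0.396 0.172 0.038] max [0.483 0.263 0.05 ] mean [0.439 0.218 0.043] mid [0.439 0.217 0.044]
side0 rack 911 zmax 0.102 min [ 0.393 -0.032  0.07 ] max [0.711 0.077 0.102] mean [0.561 0.024 0.082] mid [0.552 0.023 0.086]
side0 shk 94 zmax 0.079 min [ 0.314 -0.372  0.06 ] max [ 0.352 -0.331  0.079] mean [ 0.333 -0.35   0.069] mid [ 0.333 -0.352  0.07 ]
side0 cup 202 zmax 0.051 min [ 0.44  -0.266  0.038] max [ 0.567 -0.161  0.051] mean [ 0.512 -0.218  0.043] mid [ 0.504 -0.213  0.045]
   low-x pts [[0.44, -0.221, 0.04], [0.441, -0.223, 0.043], [0.443, -0.216, 0.041], [0.444, -0.208, 0.044], [0.444, -0.224, 0.042], [0.444, -0.216, 0.045]]
```

View pics/wrist0.png

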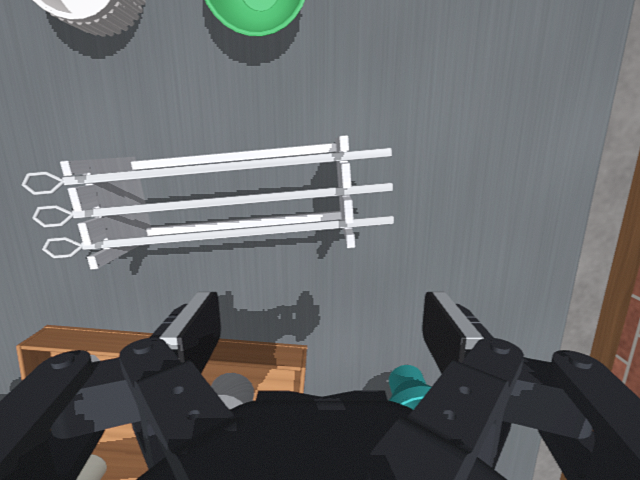

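Rough places: funnel axis ≈ (0.514, −0.37), handle tip ≈ (0.408, −0.378), ramekin ≈ (0.439, 0.215). I'll move over the handle with a −90° turn, so the wrist camera keeps the funnel in view, and look from there.

Call:
send_rows --motion '[[[-0.02,-0.035,0],-1.5],[[-0.04,-0.075,0],-3.2],[[-0.06,-0.11,0],-5],[[-0.08,-0.15,0],-6.8],[[-0.1,-0.19,0],-8.6],[[-0.12,-0.22,0],-10.5],[[-0.14,-0.26,0],-12.5],[[-0.165,-0.3,0],-14.5],[[-0.19,-0.34,0],-16.5],[[-0.208,-0.376,0],-18],[[-0.208,-0.376,0],-18],[[-0.208,-0.376,0],-18]]' --jaw 0.7 --grip_force 60

```text
time_s: 1.65
ee_pos: [0.4419, -0.3756, 0.2311]
orientation: [-3.141, 0.0, 0.001]
force: [0.0, -0.6, -0.2]
gripper_width: 0.0601
grip_force: 0.0
```

Run:
```python
from h import *
s=bot.observe(); print({k:np.round(v,3) for k,v in s.items() if k in("ee_pos","orientation","time_s","joint_pos","gripper_width")})
for n in ["scene","side","wrist"]: shot(n,n+"1")
p,d,c=cloud("wrist1")
print(c[100:480:60,100:600:80].round(3).tolist())
```

```text
{'time_s': np.float64(1.65), 'joint_pos': array([-0.757,  0.383,  1.76 ,  0.   ,  0.999,  0.813]), 'ee_pos': array([ 0.442, -0.376,  0.231]), 'orientation': array([-3.141e+00,  0.000e+00,  1.000e-03]), 'gripper_width': np.float64(0.06)}
[[[0.547, -0.171, 0.038], [0.551, -0.233, 0.008], [0.551, -0.313, 0.007], [0.544, -0.391, 0.068], [0.552, -0.476, 0.0], [0.544, -0.52, 0.078], [0.544, -0.588, 0.073]], [[0.494, -0.166, 0.045], [0.492, -0.226, 0.006], [0.492, -0.31, 0.005], [0.494, -0.392, 0.05], [0.492, -0.481, 0.0], [0.493, -0.567, -0.001], [0.493, -0.652, 0.001]], [[0.426, -0.127, 0.0], [0.427, -0.219, 0.006], [0.427, -0.307, 0.006], [0.427, -0.396, 0.005], [0.427, -0.486, -0.0], [0.43, -0.569, 0.012], [0.442, -0.612, 0.07]], [[0.354, -0.115, 0.002], [0.366, -0.222, 0.031], [0.356, -0.304, 0.006], [0.356, -0.397, 0.005], [0.354, -0.492, -0.0], [0.355, -0.585, 0.002], [0.355, -0.68, 0.001]], [[0.273, -0.101, 0.001], [0.453, -0.333, 0.285], [0.302, -0.309, 0.046], [0.294, -0.397, 0.033], [0.448, -0.407, 0.277], [0.454, -0.427, 0.286], [0.275, -0.697, 0.0]], [[0.451, -0.323, 0.308], [0.434, -0.332, 0.288], [0.451, -0.361, 0.307], [0.45, -0.379, 0.307], [0.458, -0.395, 0.316], [0.438, -0.426, 0.293], [0.453, -0.433, 0.31]], [[0.437, -0.323, 0.311], [0.452, -0.348, 0.324], [0.462, -0.365, 0.332], [0.452, -0.378, 0.324], [0.461, -0.39, 0.332], [0.086, -0.625, 0.001], [0.446, -0.429, 0.318]]]
```

View pics/wrist1.png

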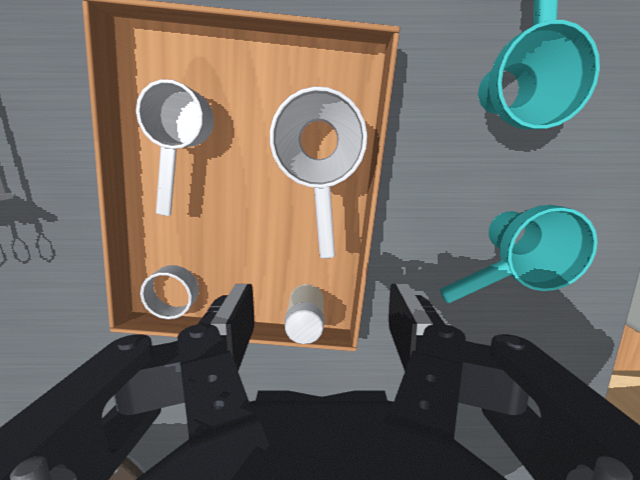

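The wrist view shows the funnel mouth centred near (319,137) and its white handle from (320,187) to (327,257). I'll take its line by a height mask and rim ellipse, and check the height across views.

```bash
cat >> h.py <<'E'
def fun(f,roi,u0=0):
    "bright grey mask in roi -> rim hull ellipse, handle minAreaRect"
    a,b,e,g=roi; p,d,c=cloud(f); z=c[...,2]
    return p[b:g,a:e],c[b:g,a:e]
E
python3 - <<'E'
from h import *
p,d,c=cloud("wrist1")
m=((c[...,2]>.06)&(c[...,2]<.1)&(d>0)).astype(np.uint8); m[:, :250]=0; m[:,385:]=0; m[280:]=0; m[:70]=0
q=c[m>0]; v,u=np.nonzero(m)
h=(v>195)&(v<262); H=q[h]
print("handle n",h.sum(),"z med",np.median(H[:,2]).round(4),"x",H[:,0].min().round(4),H[:,0].max().round(4))
k=np.polyfit(H[:,0],H[:,1],1); print("handle y(x)",k, "yaw deg",np.degrees(np.arctan(k[0])), "width",np.ptp(H[:,1]-np.polyval(k,H[:,0])))
mm=m.copy(); mm[186:]=0; cn=max(cv2.findContours(mm,0,2)[0],key=cv2.contourArea); E=cv2.fitEllipse(cv2.convexHull(cn)); print(E)
for hh in(.078,.083): print("axis",ray("wrist1",*E[0],hh).round(4))
t=q[(q[:,2]>.079)&(v<186)]; print("rim z",np.percentile(q[v<186][:,2],[50,90,98]).round(4)); 
# tip
R0=cv2.minAreaRect(np.argwhere(m)[h][:,::-1].astype(np.float32)); print(R0)
vt=v[h].max(); ut=u[h][v[h]==vt].mean(); print("tip",ray("wrist1",ut,vt+.5,.081).round(4))
# scene/side handle tips: two-ray height check
P=[]
for f,(a,b,e,g) in {"scene1":(200,205,235,225),"side1":(355,155,380,185)}.items():
    p2,d2,c2=cloud(f); s=np.zeros(d2.shape,bool); s[b:g,a:e]=True
    w=s&(c2[...,2]>.066)&(c2[...,2]<.095)&(c2[...,0]<.46); vv,uu=np.nonzero(w); print(f,w.sum(),c2[w].mean(0).round(4) if w.any() else None, c2[w].min(0).round(4) if w.any() else None)
E
```

```text
handle n 967 z med 0.0811 x 0.408 0.4657
handle y(x) [ 0.07704424 -0.41231608] yaw deg 4.405606862811126 width 0.014079470875276723
((318.3748779296875, 136.83407592773438), (96.492919921875, 100.88337707519531), 177.32119750976562)
axis [ 0.5145 -0.3725  0.078 ]
axis [ 0.5144 -0.3725  0.083 ]
rim z [0.0688 0.0836 0.0844]
((324.9989013671875, 226.6512451171875), (62.54563903808594, 15.961200714111328), 86.00909423828125)
tip [ 0.4085 -0.3777  0.081 ]
scene1 43 [ 0.4338 -0.377   0.0826] [ 0.4083 -0.387   0.075 ]
side1 77 [ 0.4343 -0.3731  0.0773] [ 0.4079 -0.3873  0.0684]
```

All three views agree: handle top ≈ 0.081, axis (0.5145, −0.3725), tip 106 mm off the axis, yaw +4.4°. Grasp TCP = (0.443, −0.378, 0.056).

Call:
send_rows --motion '[[[0.001,-0.0025,-0.03],0.9],[[0.001,-0.0025,-0.07],0.9],[[0.001,-0.0025,-0.11],0.9],[[0.001,-0.0025,-0.145],0.9],[[0.001,-0.0025,-0.165],0.9],[[0.001,-0.0025,-0.175],0.9],[[0.001,-0.0025,-0.175],0.9]]'

```text
time_s: 2.68
ee_pos: [0.4432, -0.378, 0.0561]
orientation: [-3.141, 0.0, 0.079]
force: [0.9, 0.4, 0.0]
gripper_width: 0.0598
grip_force: 0.0
```

Call:
send_rows --motion '[[[0,0,0],0],[[0,0,0],0],[[0,0,0],0],[[0,0,0],0],[[0,0,0],0],[[0,0,0],0]]' --jaw 0 --grip_force 60

```text
time_s: 3.42
ee_pos: [0.443, -0.3787, 0.0567]
orientation: [3.141, -0.0, 0.078]
force: [-2.5, -0.7, 7.9]
gripper_width: 0.0129
grip_force: 61.5
```

Call:
send_rows --motion '[[[0,0,0.005],0],[[0,0,0.015],0],[[0,0,0.03],0],[[0,0,0.05],0],[[0,0,0.075],0],[[0,0,0.1],0],[[0,0,0.125],0],[[0,0,0.15],0],[[0,0,0.165],0],[[0,0,0.17],0],[[0,0,0.17],0],[[0,0,0.17],0]]'

```text
time_s: 4.92
ee_pos: [0.4426, -0.3782, 0.2254]
orientation: [-3.141, 0.001, 0.078]
force: [0.2, -0.0, -1.7]
gripper_width: 0.0127
grip_force: 60.5
```

Run:
```python
from h import *
s=bot.observe(); print(s["ee_pos"],s["force"])
for n in ["scene","side","wrist"]: shot(n,n+"2")
p,d,c=cloud("wrist2"); a=cv2.imread("pics/wrist2.png")[:300,150:500]; b=cv2.imread("pics/side2.png")[60:280,240:440]
cv2.imwrite("pics/m2.png",np.hstack([a,cv2.resize(b,(273,300))]))
```

```text
[ 0.44263949 -0.37817085  0.22542982] [ 0.21277391 -0.04220524 -1.66773581]
```

View pics/m2.png

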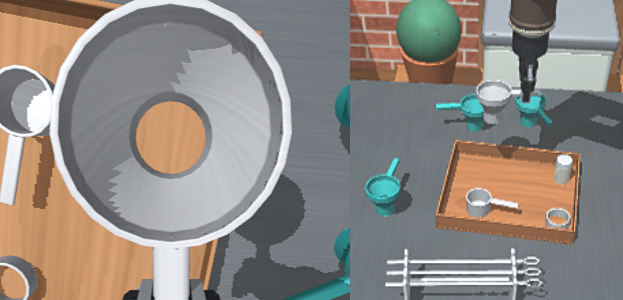

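The funnel hangs from the handle in the gripper, apparently upright, with the rim ellipse centred near (170,122) of the crop. I'll measure tilt and axis offset in the tool frame.

```bash
cat >> h.py <<'E'
def rim(f,guess):
    p,d,c=cloud(f); q=c[(d>0)&(np.hypot(c[...,0]-guess[0],c[...,1]-guess[1])<.055)&(abs(c[...,2]-guess[2])<.02)]
    o=np.array(guess[:2])
    for _ in range(6):
        r=np.hypot(*(q[:,:2]-o).T); an=np.arctan2(*(q[:,:2]-o).T[::-1]); P=[]
        for k in range(36):
            w=(an>=-np.pi+k*np.pi/18)&(an<-np.pi+(k+1)*np.pi/18)&(r<.046)
            if w.sum()>3: P.append(q[w][np.argsort(q[w][:,2])[-5:]].mean(0))
        P=np.array(P); A=np.c_[P[:,:2]-o,np.ones(len(P))]; ok=np.ones(len(P),bool)
        for _ in range(4):
            x=np.linalg.lstsq(A[ok],P[ok,2],rcond=None)[0]; e=abs(A@x-P[:,2]); ok=e<max(.0015,1.5*np.median(e))
        cc=np.linalg.lstsq(np.c_[2*P[ok,:2],np.ones(ok.sum())],(P[ok,:2]**2).sum(1),rcond=None)[0]; o=cc[:2]
    rad=np.sqrt(cc[2]+o@o)
    return np.r_[o,x[2]],np.degrees(x[:2]),rad,ok.sum(),np.median(e)
E
python3 - <<'E'
from h import *
s=bot.observe()
for f in("wrist2","scene2","side2"):
    g=[.514,-.3725,.253]
    try: r=rim(f,g); print(f,r, "off tool",r[0]-s["ee_pos"])
    except Exception as ex: print(f,ex)
# hanging spout bottom from side views
for f in("scene2","side2"):
    p,d,c=cloud(f); w=(d>0)&(np.hypot(c[...,0]-.514,c[...,1]+.3725)<.045)&(c[...,2]>.12)&(c[...,2]<.3); print(f,w.sum(),"zmin/max",np.percentile(c[w][:,2],[0,1,99,100]).round(4))
E
```

```text
wrist2 (array([ 0.51243067, -0.37221253,  0.25265921]), array([-0.09870964,  0.07993818]), np.float64(0.03768757068985364), np.int64(36), np.float64(9.990484179867032e-05)) off tool [0.06966539 0.00606855 0.02703318]
scene2 (array([ 0.51328573, -0.37130486,  0.25017492]), array([-1.0139424 ,  0.24681496]), np.float64(0.03825425503054374), np.int64(22), np.float64(0.0017244665024784278)) off tool [0.07052044 0.00697621 0.02454889]
side2 (array([ 0.51170968, -0.36816023,  0.24726825]), array([ 0.63078129, -0.06872753]), np.float64(0.03819083475971185), np.int64(21), np.float64(0.0008726822139857732)) off tool [0.0689444  0.01012084 0.02164222]
scene2 609 zmin/max [0.1729 0.1781 0.2557 0.2575]
side2 597 zmin/max [0.1693 0.1727 0.2521 0.2535]
```

Tilt is ≈0°, the axis lies 70.7 mm from the TCP, and the spout end is 51 mm below the TCP. I'll carry it over the rack and pause where the wrist camera sees the ramekin beside the funnel.

Call:
send_rows --motion '[[[0.005,0.02,0.01],0],[[0.015,0.055,0.02],0],[[0.025,0.1,0.02],0],[[0.035,0.145,0.02],0],[[0.045,0.19,0.02],0],[[0.045,0.235,0.02],0],[[0.045,0.28,0.02],0],[[0.04,0.325,0.02],0],[[0.04,0.365,0.02],0],[[0.04,0.395,0.02],0],[[0.04,0.415,0.02],0],[[0.04,0.428,0.02],0],[[0.04,0.428,0.02],0],[[0.04,0.428,0.02],0],[[0.04,0.428,0.02],0]]'

```text
time_s: 6.95
ee_pos: [0.483, 0.0489, 0.2463]
orientation: [3.142, 0.0, 0.078]
force: [0.1, 0.2, -0.8]
gripper_width: 0.0129
grip_force: 60.5
```

Run:
```python
from h import *
for n in ["scene","side","wrist"]: shot(n,n+"3")
for f in("wrist3","scene3","side3","scene0","side0"):
    p,d,c=cloud(f); z=c[...,2]; near=(d>0)&(np.hypot(c[...,0]-.439,c[...,1]-.215)<.06)
    w=near&(z>.036)&(z<.056); q=c[w]
    if len(q)<20: print(f,"few",len(q)); continue
    hi=np.percentile(q[:,2],[50,90])
    m=(near&(z>.006)&(z<.06)).astype(np.uint8)
    t=q[abs(q[:,2]-.045)<.005]
    h=cv2.convexHull(t[:,:2].astype(np.float32)*1000); (cx,cy),r=cv2.minEnclosingCircle(h)
    E=cv2.fitEllipse(h) if len(h)>4 else None
    print(f,len(q),"z50,90",hi.round(4),"circ",round(cx,1),round(cy,1),round(r,1),E)
print(rim("wrist3",[bot.observe()["ee_pos"][0]+.07,bot.observe()["ee_pos"][1]+.006,.2725]), bot.observe()["ee_pos"])
```

```text
wrist3 1841 z50,90 [0.0444 0.0459] circ 438.4 214.5 45.2 ((438.4202575683594, 214.33470153808594), (88.70169067382812, 89.888427734375), 29.783945083618164)
scene3 195 z50,90 [0.0441 0.0488] circ 439.8 213.6 49.3 ((440.1326904296875, 214.29563903808594), (88.3497085571289, 96.6982650756836), 89.17041015625)
side3 258 z50,90 [0.0425 0.0457] circ 438.5 217.7 45.8 ((438.3251647949219, 217.3604278564453), (88.55928039550781, 90.39178466796875), 171.99490356445312)
scene0 198 z50,90 [0.0443 0.0499] circ 438.7 212.4 49.2 ((439.3717956542969, 214.83425903320312), (86.49976348876953, 96.77880859375), 89.81938934326172)
side0 259 z50,90 [0.0426 0.0462] circ 439.0 217.3 45.5 ((438.5485534667969, 217.56948852539062), (88.63050842285156, 89.87918090820312), 150.2174530029297)
(array([0.55265342, 0.05482459, 0.27355675]), array([-0.13273582,  0.06281462]), np.float64(0.03774229595459107), np.int64(36), np.float64(7.368064810617247e-05)) [0.48299851 0.04904646 0.24627331]
```

View pics/wrist3.png

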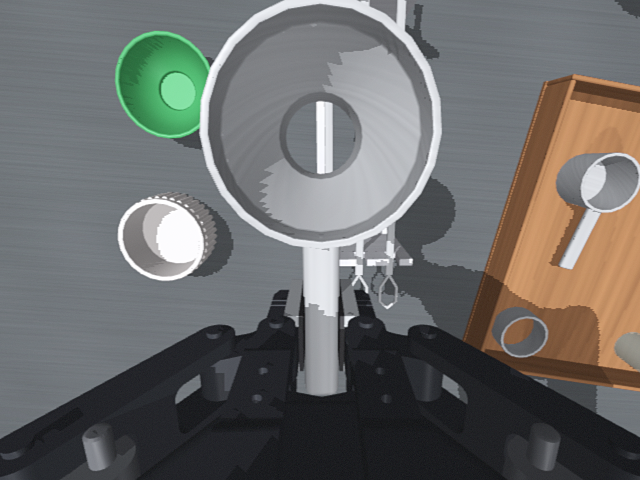

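The wrist view shows the ramekin at (166,237), the bowl at (165,85) and the funnel level in the gripper. Ramekin ≈ (0.4386, 0.2145), rim at 0.045 in all views. Next I'll turn +85° and move above it, then descend.

Call:
send_rows --motion '[[[-0.002,0.005,0],1],[[-0.006,0.015,0],2.7],[[-0.01,0.025,0],4.5],[[-0.015,0.035,0],6.3],[[-0.02,0.045,0],8.1],[[-0.025,0.055,0],10],[[-0.03,0.065,0],11.8],[[-0.035,0.075,0],13.6],[[-0.04,0.085,0],15.3],[[-0.043,0.092,0],16.5],[[-0.0444,0.0948,0],17],[[-0.0444,0.0948,-0.02],17],[[-0.0444,0.0948,-0.045],17],[[-0.0444,0.0948,-0.065],17],[[-0.0444,0.0948,-0.075],17],[[-0.0444,0.0948,-0.08],17],[[-0.0444,0.0948,-0.08],17],[[-0.0444,0.0948,-0.08],17]]'

```text
time_s: 9.35
ee_pos: [0.439, 0.1444, 0.1669]
orientation: [3.141, -0.0, 1.562]
force: [0.1, 0.6, -0.8]
gripper_width: 0.0128
grip_force: 60.4
```

Run:
```python
from h import *
s=bot.observe(); e=s["ee_pos"]; print(e,s["orientation"],s["joint_pos"].round(2))
for n in ["scene","side","wrist"]: shot(n,n+"4")
print(rim("wrist4",[e[0],e[1]+.0705,e[2]+.027]))
p,d,c=cloud("side4"); w=(d>0)&(np.hypot(c[...,0]-.4386,c[...,1]-.2145)<.06)
q=c[w&(abs(c[...,2]-.045)<.006)]; h=cv2.convexHull(q[:,:2].astype(np.float32)*1000); print("ramekin side",cv2.minEnclosingCircle(h))
```

```text
[0.43898805 0.14440767 0.16685939] [ 3.14065093e+00 -2.42125601e-04  1.56196715e+00] [ 0.25  0.31  2.08 -0.    0.75  0.26]
(array([0.43826168, 0.21574769, 0.19405101]), array([-0.06902888, -0.03342219]), np.float64(0.037675799368948694), np.int64(36), np.float64(8.279499744520691e-05))
ramekin side ((438.5169372558594, 218.14590454101562), 46.87968063354492)
```

The funnel axis is at (0.4383, 0.2155), within about 1 mm of the ramekin. Descending 51 mm.

Call:
send_rows --motion '[[[0,0,-0.008],0],[[0,0,-0.02],0],[[0,0,-0.032],0],[[0,0,-0.042],0],[[0,0,-0.048],0],[[0,0,-0.051],0],[[0,0,-0.051],0],[[0,0,-0.051],0],[[0,0,-0.051],0]]'

```text
time_s: 10.62
ee_pos: [0.4388, 0.1444, 0.1156]
orientation: [3.141, -0.0, 1.562]
force: [-0.2, -0.3, -0.6]
gripper_width: 0.013
grip_force: 60.5
```

Run:
```python
from h import *
s=bot.observe(); e=s["ee_pos"]; print(e,s["force"],s["time_s"])
for n in ["scene","side","wrist"]: shot(n,n+"5")
print(rim("wrist5",[e[0],e[1]+.0705,e[2]+.027]))
for f in("scene5","side5"):
    p,d,c=cloud(f); w=(d>0)&(np.hypot(c[...,0]-.4386,c[...,1]-.2145)<.026)&(c[...,2]>.052)&(c[...,2]<.09); q=c[w]; print(f,"spout z",np.percentile(q[:,2],[0,2,5]).round(4),"mid",((q.min(0)+q.max(0))/2).round(4))
a=cv2.resize(cv2.imread("pics/side5.png")[250:390,290:430],(560,560)); b=cv2.resize(cv2.imread("pics/scene5.png")[150:290,340:450],(240,305)); b=cv2.copyMakeBorder(b,0,255,0,0,0)
cv2.imwrite("pics/m5.png",np.hstack([a,b]))
```

```text
[0.43875982 0.1443721  0.11556891] [-0.16806503 -0.27121301 -0.62214368] 10.625
(array([0.4380562 , 0.2157141 , 0.14268962]), array([-0.17848986,  0.00067425]), np.float64(0.037744438379390205), np.int64(36), np.float64(8.365543100900819e-05))
scene5 spout z [0.0663 0.0665 0.0676] mid [0.4482 0.2156 0.078 ]
side5 spout z [0.0583 0.0624 0.0639] mid [0.4387 0.2168 0.0741]
```

View pics/m5.png

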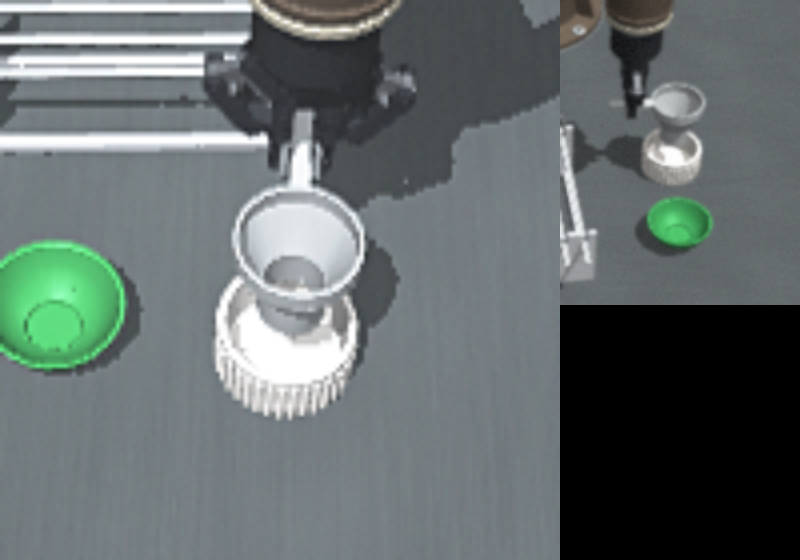

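The funnel hangs level over the ramekin with a visible gap. The spout end is at z ≈ 0.0645, 2 cm above the rim, and it is centred within about 2 mm. Nothing else has moved.

```bash
python3 -c "
from station import bot
print(bot.observe()['qd'].round(3)); print(bot.sign_off())"
```

```text
[-0.001 -0.    -0.    -0.001  0.    -0.002]
the job is handed in; nothing more can be done
None
```

The job is handed in: the steel funnel is held still by its handle, upright and centred to within about 2 mm over the white ramekin, its spout end about 2 cm above the rim.

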